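# Change the front of a nest box

## Robot

A 7-joint arm with a two-finger parallel gripper is mounted at the origin on the work surface. World frame = base frame: x ahead of the robot, y to its left, z up, the work surface at z = 0. Lengths are in m, angles in degrees, forces in N, time in s.
With the tool pointing down it reaches from about 0.425 to 0.875 m from the base axis. Payload 4.7 kg.
Tool frame: the origin (TCP) lies at the very end of the fingers, on their centre line; the grasp point (between the pads) lies 19 mm behind it; z points along the fingers, y is the line along which they close (so a half turn about z gives the same grasp; the last joint's range is limited). The gripper opens to 87 mm and grips with 3 to 60 N. Pads are 19 mm wide; open, the fingers measure 117 mm over their backs; the gripper's body (75 mm by 190 mm) begins 51 mm behind the grasp point.
Start: joints at [-68.463, 18.392, -4.016, 83.108, 1.295, 78.541, -3.26], TCP at [0.23, 0.608, 0.223] pointing down, gripper open.
Joint ranges: [-163.93, 163.93], [-17.29, 119.83], [-79.2, 71.16], [3.27, 140.29], [-89.18, 269.18], [5.43, 117.66], [-154.24, 154.24]. Speed limits (degrees/s): [147.25, 147.25, 180, 180, 180, 180, 180].

## Interface

Orientations are given as [roll, pitch, yaw] about the fixed x, y, z axes, in that order (R = Rz(yaw) Ry(pitch) Rx(roll)).
In Python, from cell import telemetry, cams, env gives the robot as it stands.
- The arm moves only by the tool arm_command, never from a script. Its argument "series" is text: rows parted by semicolons, each of 5 numbers parted by spaces: the shift along the tool's x, y, z in mm, then the turn about the tool's z in rad, then the closure in counts, from 0 (fully open) to 255 (shut). A call has 1 to 20 rows; each row shifts and turns the commanded pose from where the row before left it, along the tool's axes as they then stand; what a row does not reach is not made up. A row lasts 1/12 s, in which the tool goes at most 41.7 mm and 7.16 degrees, less where a joint would pass 70% of its speed; a pose out of reach is approached as far as the arm can. A call is refused whole if a number of a shift passes 41.7 or a number of a turn 0.125, either way. A call with a gripper value outside its range is refused whole. The fingers move at their own pace and stop on an object; "squeeze" is the grip in N (left out, the last holds). Time passes only in rows, so rows that do not move let the fingers close. It gives the time, the measured TCP pose, the force, the opening and the grip force at its end, in the units of the state.
- telemetry.get_obs(): the state, without advancing time (a new reading comes with each control period).
- cams.read_camera(name): name is "scene" or "top"; returns the picture (384x512x3 uint8, blue, green, red); there is no depth.
- cams.calibration(name): a dict with "K" (3x3 intrinsics, pixels), "dist" ([k1, k2, p1, p2, k3] as OpenCV has them; the pictures are not rectified), "origin" and "rotation" of the camera in the world. Camera axes: x right, y down, z forward; pixel columns grow to the right and rows downward; lengths in m; the calibration is good to about 2 mm. A picture is of the moment at which its call begins. calibration takes no time and is no camera call.
- env.sign_off(): hands the job in; it is judged then, once.
The state is a dict: "time_s": time; "qpos": joint angles; "joint_velocities": joint speeds; "effort": joint torques, N m; "tool_pos": TCP position; "tool_rot": TCP orientation; "force": force on the tool from outside, world axes, zero at the start; "wrist_torque": the same for the moment, N m; "grip_width": finger opening in m; "grasp_force": force on a finger pad.
Only numpy, scipy, OpenCV 4.12 (cv2) and the standard library are available. Lean on these libraries where they do the work, as an engineer would, in place of code of your own. Each camera call takes 0.05 s, during which the arm holds its last target. There are 200 camera calls.

## Task

Change the front of the nest box: push both swing tabs aside, lift the fitted front with the large hole out by its landing ledge and lay it flat in the middle of the cork sheet without dropping it. Then fit the spare front with the small round hole in its place, entrance towards the roof and fully down in its recess, and turn both tabs straight back across it. Leave the front with the rectangular window and the tools and jars on the bench where they are.

Things in the scene. Friction and masses are not known exactly. Their poses are not given: they have to be found in the camera images.
- nestbox: Wooden bird nest box lying on its back, front up, fixed on a non-slip mat 240 x 186 x 3 mm. Origin on the bench under the middle of the front opening; x to the roof, z up. Two side walls 20 mm thick (166 mm over all in y), floor board (x -106 to -88 mm) and head board (x 88 to 106) close the opening all round; their tops are at z = 115 mm.
- recess (a point): Middle of the seat of the nest box's front, 105 mm above the bench. The recess is 176 mm (box x) by 126 mm (box y) and 10 mm deep down to the stop battens along both side walls: a front seated here, its origin at this point, is flush with the wall tops, with 3 mm play all round. Axes as the nest box.
- roof_edge (a point): Middle of the roof's front edge on the side of the opening, 137 mm above the bench at box x = 100 mm; the roof (206 mm wide) overhangs the wall tops by about 24 mm there.
- old_front: The front now fitted in the box: wooden panel 170 (own x) x 120 (own y) x 10 mm, about 150 g, with a large round entrance 45 mm in diameter, centred 47 mm from the middle towards its top edge (own +x). A wooden landing ledge stands up from its middle, to lift it by: 14 mm thick (x), 50 mm wide (y), 38 mm above the face. Origin: centre of underside; z out of the face.
- small_front: The spare front to be fitted, lying on the bench face up: wooden panel 170 (own x) x 120 (own y) x 10 mm, about 150 g, with a small round entrance 28 mm in diameter, centred 47 mm from the middle towards its top edge (own +x). A wooden landing ledge stands up from its middle, to lift it by: 14 mm thick (x), 50 mm wide (y), 38 mm above the face. Origin: centre of underside; z out of the face.
- window_front: Another spare front, for other birds, lying on the bench face up; it stays where it is: wooden panel 170 (own x) x 120 (own y) x 10 mm, about 150 g, with a rectangular window 52 x 80 mm, centred 47 mm from the middle towards its top edge (own +x). A wooden landing ledge stands up from its middle, to lift it by: 14 mm thick (x), 50 mm wide (y), 38 mm above the face. Origin: centre of underside; z out of the face.
- small_front_entrance (a point): Centre of the small round entrance, on the face of the small-entrance front (47 mm from the panel's centre, 10 mm above its underside).
- cork_sheet: Cork sheet 200 (own x) x 150 (own y) x 4 mm lying on the bench, fixed; origin at the centre of its underside.
- tab_left (a joint): Turn of the left (box +y) wooden swing tab, rad, clockwise from above positive. 0: straight across the front, tip to box -y, overlapping it by 23 mm. +1.57: along its wall, tip to the middle of the box's length; -1.57: along the wall, tip to the roof end. Stops at +/-1.75. Clear of the front beyond 1.40 either way. Stays where left; about 1 N at the tip turns it.
- tab_left_pivot (a point): Screw the left tab turns on, at box x = +40, y = +73 mm (middle of the wall top); point on the tab's top, 125.5 mm above the bench. The tab is a bar 13 mm wide and 9 mm thick, its underside 1.5 mm above wall and front, reaching 36 mm from the screw to the tip and 8 mm behind it.
- tab_left_tip (a point): Tip of the left tab, on its top, 36 mm from the screw.
- tab_right (a joint): Turn of the right (box -y) wooden swing tab, rad, clockwise from above positive. 0: straight across the front, tip to box +y, overlapping it by 23 mm. +1.57: along its wall, tip to the middle of the box's length; -1.57: along the wall, tip to the floor end. Stops at +/-1.75. Clear of the front beyond 1.40 either way. Stays where left; about 1 N at the tip turns it.
- tab_right_pivot (a point): Screw the right tab turns on, at box x = -40, y = -73 mm (middle of the wall top); point on the tab's top, 125.5 mm above the bench. The tab is a bar 13 mm wide and 9 mm thick, its underside 1.5 mm above wall and front, reaching 36 mm from the screw to the tip and 8 mm behind it.
- tab_right_tip (a point): Tip of the right tab, on its top, 36 mm from the screw.
- hammer: Hammer 280 mm long with a wooden handle, lying. A bystander, not to be disturbed; origin at its underside.
- try_square: Try square, wooden stock 115 mm and steel blade 160 mm, lying. A bystander, not to be disturbed; origin at its underside.
- folding_rule: Yellow folding rule, half opened zigzag about 250 mm long, lying. A bystander, not to be disturbed; origin at its underside.
- screw_jar: Glass jar 64 mm in diameter, 75 mm high, with a steel lid, standing. A bystander, not to be disturbed; origin at its underside.
- glue_bottle: White glue bottle 56 mm in diameter, 150 mm high, standing. A bystander, not to be disturbed; origin at its underside.
- chisel: Wood chisel 260 mm long, lying. A bystander, not to be disturbed; origin at its underside.
- pencil: Carpenter's pencil 165 mm long, lying. A bystander, not to be disturbed; origin at its underside.
There are look-alikes about, which are no part of the job. Leave any pink look-alike of the small_front alone.

How it is judged:
By the outcome, as a careful person would: the job done as asked, in the order asked, and still so for the second after the job is handed in, with the robot touching nothing.
It also fails if it takes over 72 s, if anything falls off the work surface, if the arm or the gripper's body presses on something with over 40 N, if the wrist force passes 120 N, or if a joint passes its speed limit or range.

## Working session

There is one attempt and no reset: what is moved stays moved. The work goes in short steps, Python scripts to look and compute and a tool call to move; the robot and the scene stay as the last step left them, time stands still between calls to the robot, and variables do not carry over. Pictures are saved under pics/ and viewed, at most 10 in all, crops included, and the job is handed in when it is done.

Besides the shell and the picture viewer there is one more tool, called by a JSON object that holds its "api" and its "payload". arm_command: Moves the arm, as the interface text tells. Its arguments: {"type":"object","properties":{"series":{"type":"string"},"squeeze":{"type":"number"}},"required":["series"]}

```bash
mkdir -p pics; ls; python3 - <<'E'
from cell import telemetry,cams,env
import cv2,numpy as np
o=telemetry.get_obs();print(o)
for n in("top","scene"):
    c=cams.calibration(n);print(n,c)
    cv2.imwrite(f"pics/{n}0.png",cams.read_camera(n))
    im=cv2.imread(f"pics/{n}0.png");cv2.imwrite(f"pics/{n}0b.png",cv2.resize(im,(800,600),interpolation=cv2.INTER_CUBIC))
E
```

```text
pics
{'time_s': 0.0, 'qpos': array([-68.46015952,  18.43794572,  -4.01526884,  83.1752599 ,
         1.29631171,  78.54038819,  -3.26067026]), 'joint_velocities': array([ 0.05526418, -0.12222029,  0.10141192,  0.0289618 , -0.08918671,
       -0.02646178,  0.1092727 ]), 'effort': array([ 7.52836459e-04, -4.91284919e+01, -4.03404990e-01, -3.12520444e+01,
       -6.40633819e-02,  4.37606417e-02,  1.79922299e-04]), 'tool_pos': array([0.22996001, 0.60737026, 0.22147097]), 'tool_rot': array([-1.79891722e+02,  7.14238744e-03,  1.59269266e+02]), 'force': array([-0.38554039,  0.43132277,  0.34532955]), 'wrist_torque': array([ 0.02935205,  0.01612157, -0.02003372]), 'grasp_force': 0.0, 'grip_width': 0.08712455621366416}
top {'K': array([[395.20483674,   0.        , 253.84845526],
       [  0.        , 395.20483674, 194.02407983],
       [  0.        ,   0.        ,   1.        ]]), 'dist': array([0.03111907, 0.        , 0.        , 0.        , 0.        ]), 'origin': array([0.28595761, 0.0075864 , 1.20814555]), 'rotation': array([-168.57554464,    0.54848908,  -90.41513172])}
scene {'K': array([[440.49707919,   0.        , 259.96249283],
       [  0.        , 440.49707919, 189.29828763],
       [  0.        ,   0.        ,   1.        ]]), 'dist': array([-0.09794124,  0.        ,  0.        ,  0.        ,  0.        ]), 'origin': array([ 1.54738897, -0.25806505,  1.24678449]), 'rotation': array([-137.42188513,    0.26632812,   74.70093794])}
```

View pics/top0b.png

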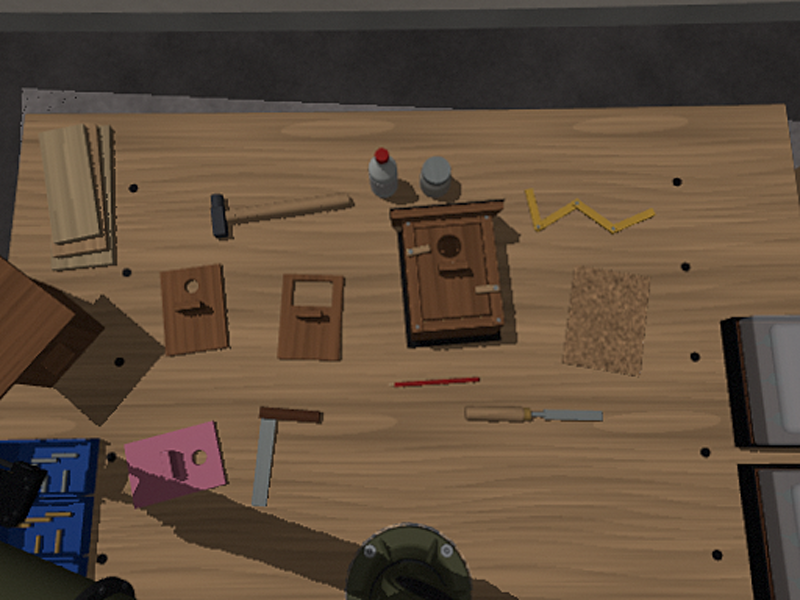

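View pics/scene0b.png

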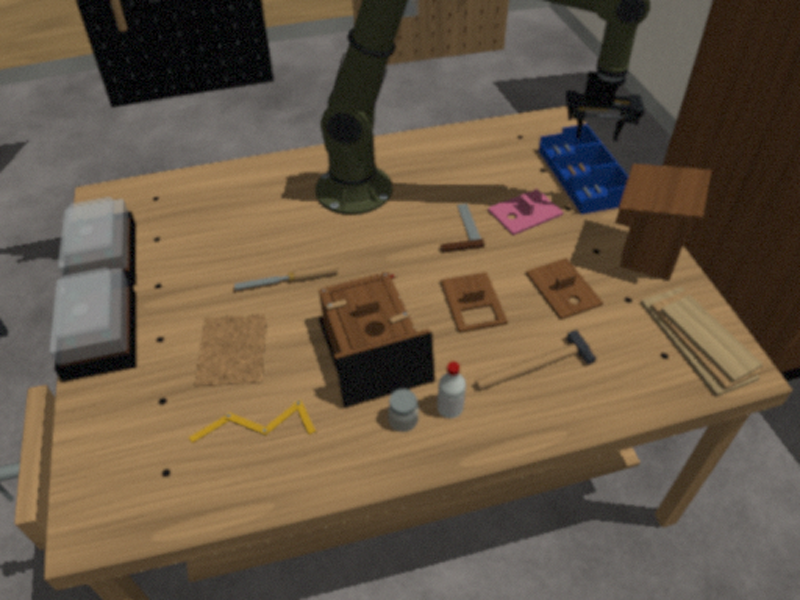

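The top view (800-wide) shows the box near (450,275) with its roof upward (+x). The small-hole front is at (195,310), the window front at (312,317), the cork at (607,320) and the pink look-alike at (178,462). The scene view agrees, and nothing stands in the lift paths.

```bash
cat > h.py <<'E'
import numpy as np,cv2
from scipy.spatial.transform import Rotation as R
from cell import cams
def cal(n):
    c=cams.calibration(n);return c["K"],c["dist"],c["origin"],R.from_euler('xyz',c["rotation"],degrees=True).as_matrix()
def plane(n,px,z):
    K,d,o,M=cal(n);p=cv2.undistortPoints(np.array(px,float).reshape(-1,1,2),K,d)[:,0]
    r=np.c_[p,np.ones(len(p))]@M.T
    return o+r*((z-o[2])/r[:,2])[:,None]
def proj(n,P):
    K,d,o,M=cal(n);P=np.array(P,float).reshape(-1,3)
    return cv2.projectPoints((P-o)@M,np.zeros(3),np.zeros(3),K,d)[0][:,0]
E
python3 - <<'E'
from h import *
im=cv2.imread("pics/top0.png");sc=cv2.imread("pics/scene0.png")
hsv=cv2.cvtColor(im,cv2.COLOR_BGR2HSV)
# panels vs bench
for nm,(x,y) in dict(small=(118,215),window=(190,218),bench=(165,200),cork=(388,205),ledge=(121,196),tab=(267,160),wall=(262,190),front=(280,200)).items(): print(nm,im[y,x],hsv[y,x])
a=cv2.resize(im[115:230,240:335],None,fx=6,fy=6,interpolation=cv2.INTER_CUBIC)[:600]
cv2.imwrite("pics/box_top.png",cv2.resize(im[122:226,244:332],None,fx=5.7,fy=5.7,interpolation=cv2.INTER_CUBIC))
b=sc[170:262,195:285]
cv2.imwrite("pics/box_sc.png",cv2.resize(b,None,fx=6.4,fy=6.4,interpolation=cv2.INTER_CUBIC))
E
```

```text
small [40 61 90] [ 13 142  90]
window [38 61 92] [ 13 150  92]
bench [ 71  97 123] [ 15 108 123]
cork [ 57  80 108] [ 14 120 108]
ledge [ 45  68 101] [ 12 141 101]
tab [ 80 109 138] [ 15 107 138]
wall [38 60 91] [ 12 149  91]
front [41 61 91] [ 12 140  91]
```

View pics/box_top.png

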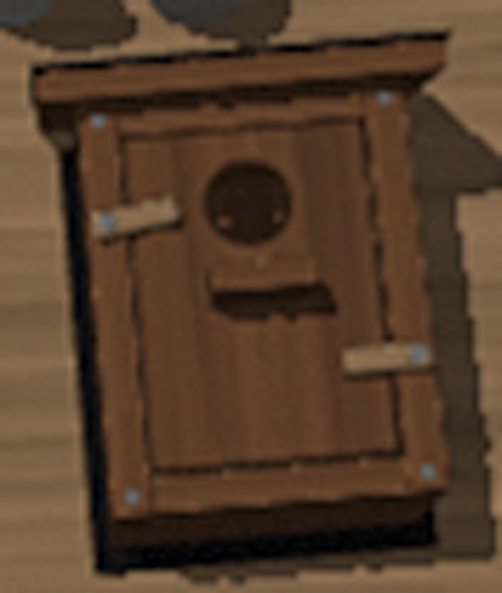

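View pics/box_sc.png

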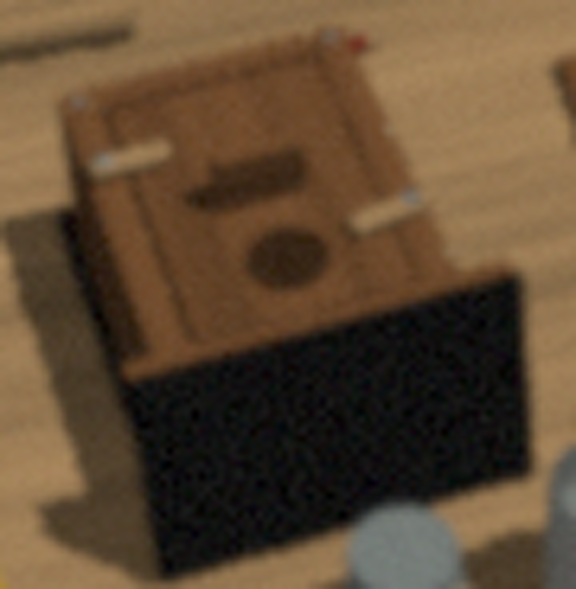

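In the top crop the tab screws sit at (107,220) and (419,355), the wall-top corners at the floor end at (113,517) and (445,487), and the ledge at (265,275). In the scene crop the screws are at (410,196) for the left tab and (103,160) for the right.

```bash
python3 - <<'E'
from h import *
T=lambda q:np.array(q,float)/5.7+[244,122]-0.41
S=lambda q:np.array(q,float)/6.4+[195,170]-0.42
def fit(L,W):
    L=np.array(L,float);W=np.array(W)[:,:2];cl=L.mean(0);cw=W.mean(0);H=(L-cl).T@(W-cw)
    a=np.arctan2(H[0,1]-H[1,0],H[0,0]+H[1,1]);M=np.array([[np.cos(a),-np.sin(a)],[np.sin(a),np.cos(a)]])
    t=cw-M@cl;return t,np.degrees(a),(W-(L@M.T+t))*1e3
pv=plane("top",T([(107,220),(419,355)]),.1265); cn=plane("top",T([(113,517),(445,487)]),.115)
print("top",fit(np.array([(40,73),(-40,-73),(-106,83),(-106,-83)])/1e3,np.r_[pv,cn]))
tips=plane("top",T([(180,208),(343,361)]),.1255);print(pv,tips)
ps=plane("scene",S([(410,196),(103,160)]),.1265)
print("scene pivots",ps, fit(np.array([(40,73),(-40,-73)])/1e3,ps))
im=cv2.imread("pics/top0.png");hsv=cv2.cvtColor(im,cv2.COLOR_BGR2HSV)
m=((hsv[...,1]>125)&(hsv[...,2]<112)).astype(np.uint8)
for nm,(x0,y0,x1,y1) in dict(small=(95,160,153,235),window=(172,165,227,240),cork=(350,160,425,250)).items():
    k=m[y0:y1,x0:x1] if nm!="cork" else (hsv[y0:y1,x0:x1,2]<117).astype(np.uint8)
    k=cv2.morphologyEx(k,cv2.MORPH_OPEN,np.ones((3,3)));k=cv2.morphologyEx(k,cv2.MORPH_CLOSE,np.ones((5,5)))
    c=max(cv2.findContours(k,0,2)[0],key=cv2.contourArea)+[x0,y0]
    w=plane("top",c[:,0],.010 if nm!="cork" else .004)[:,:2]
    print(nm,cv2.minAreaRect((w*1000).astype(np.float32)))
cv2.imwrite("pics/sf.png",np.hstack([cv2.resize(im[160:236,95:155],None,fx=6,fy=6,interpolation=cv2.INTER_CUBIC),cv2.resize(im[160:236,350:424],None,fx=6,fy=6,interpolation=cv2.INTER_CUBIC)]))
E
```

```text
top (array([ 0.56714956, -0.08427846]), np.float64(4.109596760262186), array([[ 0.62490021,  0.06603059],
       [-0.48852182, -1.013315  ],
       [-0.86919866, -0.82176787],
       [ 0.73282027,  1.76905227]]))
[[ 0.6024401  -0.00853355  0.1265    ]
 [ 0.5319954  -0.16097066  0.1265    ]] [[ 0.60857333 -0.04504231  0.1255    ]
 [ 0.52955838 -0.12374665  0.1255    ]]
scene pivots [[ 0.60017416 -0.00897366  0.1265    ]
 [ 0.53158941 -0.16049634  0.1265    ]] (array([ 0.56588178, -0.084735  ]), np.float64(4.367065808664696), array([[-0.03284125, -0.07255541],
       [ 0.03284125,  0.07255541]]))
small ((520.8051147460938, 419.2333984375), (171.1068115234375, 122.40746307373047), 7.845852375030518)
window ((504.08648681640625, 187.911865234375), (120.72514343261719, 170.45962524414062), 87.64309692382812)
cork ((494.2451171875, -411.4263000488281), (180.4755401611328, 210.88665771484375), 82.95702362060547)
```

View pics/sf.png

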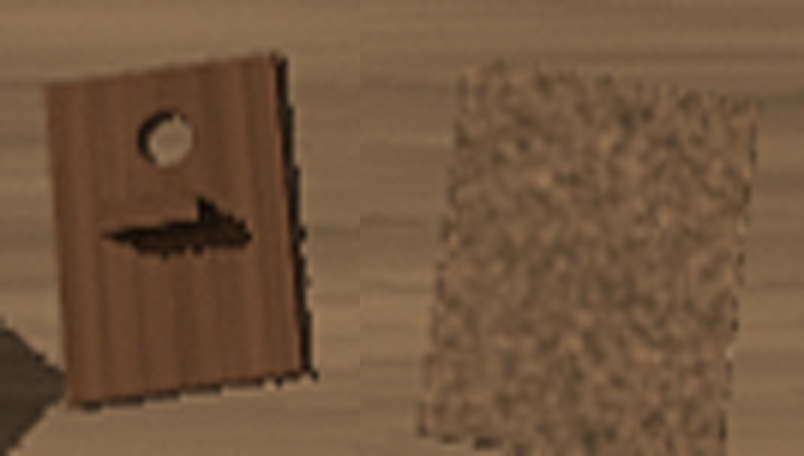

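The small front's corners (6x crop) are (47,87), (275,55), (300,375) and (68,403), with its hole towards +x. The cork's lower edge is cut off in this crop, so I take its corners from the first top view.

```bash
python3 - <<'E'
from h import *
q=np.array([(47,87),(275,55),(300,375),(68,403)])/6+[95,160]-.42
w=plane("top",q,.010)[:,:2];print("small",w.mean(0),w, np.linalg.norm(np.roll(w,-1,0)-w,axis=1))
for a,b in((3,0),(2,1)): d=w[b]-w[a];print(np.degrees(np.arctan2(d[1],d[0])))
for a,b in((1,0),(2,3)): d=w[b]-w[a];print(np.degrees(np.arctan2(-d[0],d[1])))
h=plane("top",np.array([(166,138)])/6+[95,160]-.42,.006);print("hole",h)
q=np.array([(578,266),(650,278),(638,377),(562,363)])/1.5625-.2
w=plane("top",q,.004)[:,:2];print("cork",w.mean(0),np.linalg.norm(np.roll(w,-1,0)-w,axis=1))
for a,b in((3,0),(2,1)): d=w[b]-w[a];print(np.degrees(np.arctan2(d[1],d[0])))
E
```

```text
small [0.52075917 0.42019883] [[0.59603481 0.48966659]
 [0.61224941 0.37222807]
 [0.44392994 0.35119622]
 [0.43082249 0.46770446]] [0.1185526  0.16962836 0.11724323 0.16666567]
7.572091175452737
7.122306332659109
7.861059714067575
6.418919848294775
hole [[0.56918462 0.42781437 0.006     ]]
cork [ 0.49205384 -0.39499359] [0.142642   0.19984755 0.14624996 0.1989203 ]
-12.638926750955967
-11.595638586776355
```

```bash
cat >> h.py <<'E'
from cell import telemetry
BOX=np.array([.5665,-.0845]);BY=4.2
def b2w(x,y):
    a=np.radians(BY);return BOX+np.array([x*np.cos(a)-y*np.sin(a),x*np.sin(a)+y*np.cos(a)])/1e3
def plan(wps,start=None):
    """wps: (x,y,z m,yaw deg,closure[,n min rows]) -> rows; returns commanded end"""
    o=telemetry.get_obs()
    p=np.r_[o["tool_pos"],o["tool_rot"][2]] if start is None else np.array(start,float)
    out=[]
    for w in wps:
        w=list(w);d=np.array(w[:3])-p[:3];dy=(w[3]-p[3]+180)%360-180
        n=max(int(np.ceil(max(np.abs(d).max()/.034,abs(dy)/7.0))),w[5] if len(w)>5 else 1)
        rem=np.array(w[:3])
        for i in range(n):
            y=np.radians(p[3]);t=np.radians(dy)/n
            s=(rem-p[:3])/(n-i)
            v=np.round([1e3*(s[0]*np.cos(y)+s[1]*np.sin(y)),1e3*(s[0]*np.sin(y)-s[1]*np.cos(y)),-1e3*s[2]],1)
            tr=round(-t,4)
            p[0]+=(v[0]*np.cos(y)+v[1]*np.sin(y))/1e3;p[1]+=(v[0]*np.sin(y)-v[1]*np.cos(y))/1e3;p[2]-=v[2]/1e3
            p[3]-=np.degrees(tr)
            out.append("%g %g %g %g %d"%(*v,tr,w[4]))
    print(len(out));print("; ".join(out));print("end",np.round(p,4))
E
python3 - <<'E'
from h import *
a=b2w(70,37.5)
plan([(.50,.30,.25,125,255),(*a,.20,94.2,255),(*a,.15,94.2,255,2),])
E
```

```text
23
-36.1 -19.2 -2.8 0.0598 255; -37.2 -17 -2.8 0.0598 255; -38.2 -14.7 -2.9 0.0598 255; -39 -12.4 -2.8 0.0598 255; -39.7 -10.1 -2.9 0.0598 255; -40.2 -7.7 -2.8 0.0598 255; -40.6 -5.3 -2.9 0.0598 255; -40.8 -2.9 -2.8 0.0598 255; -40.9 -0.4 -2.9 0.0598 255; -40.9 2.1 -2.8 0.0598 255; -32.4 -7.9 4.5 0.0489 255; -32.8 -6.3 4.5 0.0489 255; -33 -4.7 4.6 0.0489 255; -33.2 -3.1 4.5 0.0489 255; -33.4 -1.4 4.6 0.0489 255; -33.4 0.2 4.5 0.0489 255; -33.3 1.8 4.6 0.0489 255; -33.2 3.5 4.5 0.0489 255; -33 5.1 4.6 0.0489 255; -32.7 6.6 4.5 0.0489 255; -32.3 8.3 4.6 0.0489 255; -0 -0 25 -0.0001 255; -0 -0 25 -0.0001 255
end [ 6.33600e-01 -4.19000e-02  1.50000e-01  9.42018e+01]
```

{"api": "arm_command", "payload": {"series": "-30 -16 -3 0.06 255; -37 -17 -3 0.06 255; -38 -15 -3 0.06 255; -39 -12 -3 0.06 255; -40 -10 -3 0.06 255; -40 -8 -3 0.06 255; -40 -5 -3 0.06 255; -40 -3 -3 0.06 255; -40 0 -3 0.06 255; -40 2 -3 0.06 255; -32 -8 4 0.05 255; -33 -6 4 0.05 255; -33 -5 4 0.05 255; -33 -3 4 0.05 255; -33 -1 4 0.05 255; -33 0 4 0.05 255; -33 2 4 0.05 255; -33 3 4 0.05 255; -33 5 4 0.05 255; -33 7 4 0.05 255"}}

```text
time_s: 1.77
tool_pos: [0.612, -0.0036, 0.2121]
tool_rot: [-180.0, -0.0, 96.1]
force: [0.7, -0.2, 0.6]
grip_width: 0.0005
grasp_force: 0.0
```

```bash
python3 - <<'E'
from h import *
print(telemetry.get_obs()["time_s"])
a=b2w(70,37.5)
plan([(*a,.18,94.2,255),(*a,.1195,94.2,255,3)])
E
```

```text
1.7667
5
-20.2 8.7 16 0.0168 255; -20.1 9 16.1 0.0168 255; 0 -0 20.2 -0 255; 0 -0 20.1 -0 255; 0 -0 20.2 -0 255
end [ 6.33600e-01 -4.20000e-02  1.19500e-01  9.41992e+01]
```

{"api": "arm_command", "payload": {"series": "-20 9 16 0.017 255; -20 9 16 0.017 255; 0 0 0 0 255; 0 0 15 0 255; 0 0 10 0 255; 0 0 0 0 255; 0 0 0 0 255"}}

```text
time_s: 2.35
tool_pos: [0.6333, -0.0392, 0.1549]
tool_rot: [-179.9, -0.0, 94.4]
force: [0.6, 0.1, 0.1]
grip_width: 0.0002
grasp_force: 0.0
```

```bash
python3 - <<'E'
from h import *
o=telemetry.get_obs();print(o["tool_pos"],o["tool_rot"],o["force"])
a=b2w(70,37.5)
plan([(*a,.1195,94.2,255)])
c=cv2.imwrite("pics/t2.png",cv2.resize(cams.read_camera("scene")[150:262,180:300],None,fx=5,fy=5,interpolation=cv2.INTER_CUBIC))
E
```

```text
[ 0.63325094 -0.03921146  0.15493417] [-1.79903254e+02 -2.92252336e-02  9.43736757e+01] [0.57323086 0.06085779 0.1251044 ]
2
-1.4 0.1 17.7 0.0015 255; -1.4 0 17.7 0.0015 255
end [ 6.33600e-01 -4.20000e-02  1.19500e-01  9.42018e+01]
```

View pics/t2.png

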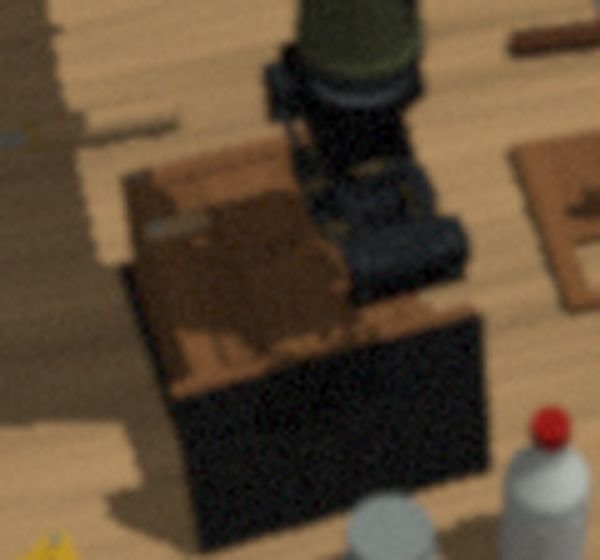

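The view shows the gripper over the box's roof-end left side, its fingers clear of roof and tab. The right tab at (180,225) is untouched.

{"api": "arm_command", "payload": {"series": "-3 0 18 0 255; 0 0 17 0 255; 0 0 0 0 255; 0 0 0 0 255; 0 -8 0 0 255; 0 -7 0 0 255; 0 -7 0 0 255; 3.5 -6 0 0 255; 3.5 -6 0 0 255; 4 -3 0 0 255; 4.5 -2 0 0 255; 4 -2 0 0 255; 2 0 0 0 255; 0 0 0 0 255; 0 0 0 0 255"}}

```text
time_s: 3.65
tool_pos: [0.5907, -0.0273, 0.1204]
tool_rot: [-179.9, 0.2, 94.2]
force: [-1.8, -6.8, 2.5]
grip_width: 0.0005
grasp_force: 3.8
```

```bash
cat >> h.py <<'E'
def w2b(p):
    a=np.radians(BY);d=(np.array(p[:2])-BOX)*1e3
    return np.array([d[0]*np.cos(a)+d[1]*np.sin(a),-d[0]*np.sin(a)+d[1]*np.cos(a)])
E
python3 - <<'E'
from h import *
o=telemetry.get_obs();print(w2b(o["tool_pos"]),o["tool_pos"],o["force"],o["tool_rot"])
E
```

```text
[28.27595924 55.28322957] [ 0.59065118 -0.02729435  0.12041469] [-1.83968391 -6.82787699  2.46547167] [-179.87738405    0.18383907   94.21626844]
```

{"api": "arm_command", "payload": {"series": "-9 0 0 0 255; 0 0 -25 0 255; 0 0 -25 0 255; -16 -20 0 0 255; -21 -27 0 0 255; -21 -27 0 0 255; -21 -24 0 0 255; 0 0 0 0 255; 0 0 0 0 255"}}

```text
time_s: 4.4
tool_pos: [0.5, -0.1199, 0.1708]
tool_rot: [179.9, -0.1, 94.2]
force: [0.2, 0.8, 0.0]
grip_width: 0.0005
grasp_force: 0.0
```

```bash
python3 - <<'E'
from h import *
o=telemetry.get_obs();print(w2b(o["tool_pos"]),o["tool_pos"],o["force"],o["tool_rot"])
a=cams.read_camera("top");b=cams.read_camera("scene")
cv2.imwrite("pics/t3.png",np.hstack([cv2.resize(a[120:230,240:336],(480,550),interpolation=cv2.INTER_CUBIC),cv2.resize(b[165:265,190:290],(300,300),interpolation=cv2.INTER_CUBIC)[:550]if 0 else cv2.copyMakeBorder(cv2.resize(b[170:240,220:282],(310,350),interpolation=cv2.INTER_CUBIC),0,200,0,0,0)]))
E
```

```text
[-68.92116063 -30.46436255] [ 0.49999508 -0.11993021  0.17082525] [0.1723746  0.76616445 0.02741508] [ 1.79918115e+02 -1.46795710e-01  9.41703363e+01]
```

View pics/t3.png

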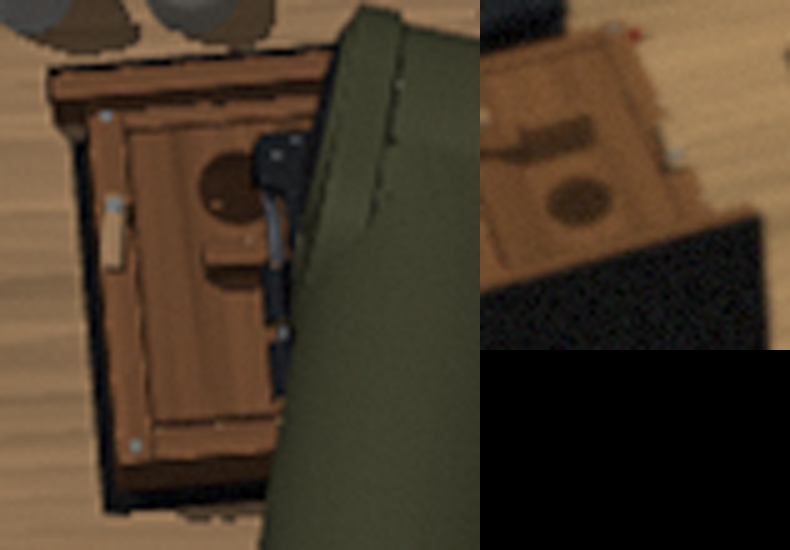

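The left tab now lies along its wall, from (113,203) to (115,268), a few degrees past it and clear of the front. The same manoeuvre follows for the right tab.

{"api": "arm_command", "payload": {"series": "-7 0 10 0 255; 0 0 21 0 255; 0 0 20 0 255; 0 0 0 0 255; 0 0 0 0 255; 0 8 0 0 255; 0 7 0 0 255; 0 7 0 0 255; -3.5 6 0 0 255; -3.5 6 0 0 255; -4 3 0 0 255; -4.5 2 0 0 255; -4 2 0 0 255; 0 0 0 0 255; 0 0 0 0 255"}}

```text
time_s: 5.75
tool_pos: [0.5442, -0.1436, 0.1198]
tool_rot: [179.9, 0.0, 94.3]
force: [2.9, 3.2, 0.2]
grip_width: 0.0002
grasp_force: 1.5
```

```bash
python3 - <<'E'
from h import *
o=telemetry.get_obs();print(w2b(o["tool_pos"]),o["tool_pos"],o["force"],o["tool_rot"])
E
```

```text
[-26.61241565 -57.27973962] [ 0.54415412 -0.14357496  0.11983222] [2.94811028 3.21928895 0.15550441] [1.79904041e+02 1.00892530e-02 9.42720382e+01]
```

{"api": "arm_command", "payload": {"series": "9 0 0 0 255; 0 0 -25 0 200; 0 0 -25 0 0; 16 9 -10 0 0; 16 9 0 0 0; 16 9 0 0 0; 0 0 0 0 0; 0 0 0 0 0; 0 0 0 0 0"}}

```text
time_s: 6.5
tool_pos: [0.5651, -0.086, 0.1793]
tool_rot: [-179.9, 0.1, 94.2]
force: [0.3, 0.6, -0.3]
grip_width: 0.0457
grasp_force: 0.0
```

```bash
python3 - <<'E'
from h import *
o=telemetry.get_obs();print(w2b(o["tool_pos"]),o["tool_pos"],o["tool_rot"],o["grip_width"])
a=cams.read_camera("scene");b=cams.read_camera("top")
cv2.imwrite("pics/t4.png",cv2.resize(np.hstack([a[165:265,190:290],b[125:225,245:345]]),(800,400),interpolation=cv2.INTER_CUBIC))
E
```

```text
[-1.51898303 -1.42232921] [ 0.56508927 -0.08602976  0.17932304] [-1.79929065e+02  8.34016000e-02  9.42303674e+01] 0.045678116845861816
```

View pics/t4.png

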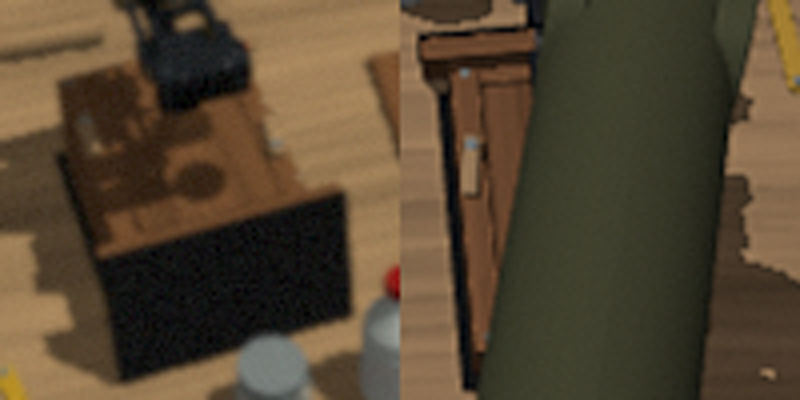

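Both tabs lie along their walls: the right one at (88,130) in the left half, the left one at (470,165) in the right half. Descending to grip the ledge.

{"api": "arm_command", "payload": {"series": "1.5 1.5 10 0 0; 0 0 16 0 0; 0 0 16 0 0; 0 0 16 0 0; 0 0 0 0 0; 0 0 0 0 255; 0 0 0 0 255; 0 0 0 0 255; 0 0 0 0 255; 0 0 0 0 255; 0 0 0 0 255; 0 0 0 0 255", "squeeze": 30}}

```text
time_s: 7.6
tool_pos: [0.5676, -0.0828, 0.1219]
tool_rot: [180.0, -0.0, 94.3]
force: [0.7, -0.7, 0.2]
grip_width: 0.0481
grasp_force: 0.0
```

{"api": "arm_command", "payload": {"series": "0 0 0 0 255; 0 0 0 0 255; 0 0 0 0 255; 0 0 0 0 255; 0 0 0 0 255; 0 0 0 0 255; 0 0 0 0 255; 0 0 0 0 255; 0 0 0 0 255"}}

```text
time_s: 8.35
tool_pos: [0.5675, -0.0828, 0.1215]
tool_rot: [180.0, -0.0, 94.3]
force: [0.5, 1.0, 0.0]
grip_width: 0.0136
grasp_force: 30.0
```

```bash
python3 - <<'E'
from h import *
o=telemetry.get_obs();print(w2b(o["tool_pos"]),o["tool_pos"],o["force"],o["tool_rot"],o["grip_width"],o["grasp_force"])
E
```

```text
[1.07701268 1.59605421] [ 0.56745723 -0.08282935  0.12154262] [0.53503953 0.98108752 0.00244874] [ 1.79992091e+02 -2.85215752e-03  9.42970650e+01] 0.013586868706610127 29.999887137673795
```

{"api": "arm_command", "payload": {"series": "0 0 -5 0 255; 0 0 -8 0 255; 0 0 -8 0 255; 0 0 -15 0 255; 0 0 -25 0 255; 0 0 -25 0 255; 0 0 0 0 255; 0 0 0 0 255"}}

```text
time_s: 9.02
tool_pos: [0.5686, -0.0831, 0.2098]
tool_rot: [179.8, 0.0, 94.3]
force: [0.2, -0.4, -2.1]
grip_width: 0.0138
grasp_force: 30.0
```

```bash
python3 - <<'E'
from h import *
o=telemetry.get_obs();print(o["tool_pos"],o["force"],o["wrist_torque"],o["tool_rot"],o["grip_width"],o["grasp_force"])
plan([(.492,-.395,.19,78,255,13)])
E
```

```text
[ 0.56861205 -0.08312555  0.20984801] [ 0.20292099 -0.38320301 -2.11599278] [-0.09528651  0.02730374  0.02691256] [1.79756270e+02 1.37048315e-03 9.42913237e+01] 0.01381441672953176 29.999935417436063
13
-23.5 -7.7 1.5 0.0219 255; -23.6 -7.2 1.5 0.0219 255; -23.8 -6.6 1.5 0.0219 255; -23.9 -6.1 1.5 0.0219 255; -24.1 -5.6 1.5 0.0219 255; -24.2 -5.1 1.5 0.0219 255; -24.3 -4.5 1.5 0.0219 255; -24.4 -4 1.6 0.0219 255; -24.5 -3.5 1.5 0.0219 255; -24.5 -2.9 1.6 0.0219 255; -24.6 -2.4 1.5 0.0219 255; -24.6 -1.8 1.6 0.0219 255; -24.6 -1.3 1.5 0.0219 255
end [ 0.492  -0.395   0.19   77.9792]
```

{"api": "arm_command", "payload": {"series": "-20 -6 0 0.022 255; -24 -7 0 0.022 255; -24 -7 0 0.022 255; -24 -6 0 0.022 255; -24 -6 0 0.022 255; -24 -5 2 0.022 255; -24 -5 2 0.022 255; -24 -4 3 0.022 255; -24 -4 3 0.022 255; -24 -3 4 0.022 255; -24 -3 4 0.022 255; -24 -2 4 0.022 255; -24 -2 4 0.022 255; -8 0 0 0 255; 0 0 0 0 255; 0 0 0 0 255"}}

```text
time_s: 10.35
tool_pos: [0.4876, -0.3948, 0.1807]
tool_rot: [-179.9, -0.1, 77.9]
force: [0.2, 0.3, -0.8]
grip_width: 0.014
grasp_force: 30.0
```

```bash
python3 - <<'E'
from h import *
o=telemetry.get_obs();print(o["tool_pos"],o["force"],o["tool_rot"],o["grip_width"],o["grasp_force"])
plan([(.492,-.395,.04,78,255)])
E
```

```text
[ 0.487606   -0.39480241  0.18072088] [ 0.21968874  0.27206112 -0.77566098] [-1.79918846e+02 -7.34217093e-02  7.78848478e+01] 0.013956503538618485 30.00007899943739
5
0.1 0.9 28.1 -0.0004 255; 0.2 0.9 28.2 -0.0004 255; 0.1 0.8 28.1 -0.0004 255; 0.2 0.9 28.2 -0.0004 255; 0.1 0.8 28.1 -0.0004 255
end [ 4.92000e-01 -3.95000e-01  4.00000e-02  7.79994e+01]
```

{"api": "arm_command", "payload": {"series": "0 1 26 0 255; 0 1 28 0 255; 0 1 28 0 255; 0 1 28 0 255; 0 0 20 0 255; 0 0 10 0 255; 0 0 8 0 255; 0 0 5 0 255; 0 0 0 0 255; 0 0 0 0 255; 0 0 0 0 255"}}

```text
time_s: 11.27
tool_pos: [0.4927, -0.3969, 0.0299]
tool_rot: [179.9, 0.0, 77.9]
force: [-0.7, -1.0, -0.3]
grip_width: 0.0139
grasp_force: 30.0
```

{"api": "arm_command", "payload": {"series": "0 0 5 0 255; 0 0 2 0 255; 0 0 1 0 255; 0 0 1 0 255; 0 0 0.5 0 255; 0 0 0 0 255; 0 0 0 0 255"}}

```text
time_s: 11.85
tool_pos: [0.4918, -0.3962, 0.0206]
tool_rot: [180.0, -0.1, 77.9]
force: [-2.5, 3.6, 8.3]
grip_width: 0.0139
grasp_force: 30.0
```

{"api": "arm_command", "payload": {"series": "0 0 -0.5 0 200; 0 0 0 0 0; 0 0 0 0 0; 0 0 0 0 0; 0 0 0 0 0; 0 0 0 0 0; 0 0 0 0 0; 0 0 -12 0 0; 0 0 -30 0 0; 0 0 -40 0 0; 0 0 -40 0 0; 0 0 -40 0 0; 0 0 -40 0 0"}}

```text
time_s: 12.93
tool_pos: [0.4913, -0.3964, 0.2246]
tool_rot: [179.9, 0.0, 77.9]
force: [1.7, 0.4, -0.1]
grip_width: 0.0852
grasp_force: 0.0
```

```bash
python3 - <<'E'
from h import *
o=telemetry.get_obs();print(o["tool_pos"],o["force"],o["grip_width"])
plan([(.55,.0,.23,90,0),(.5208,.42,.2,97.3,0)])
E
```

```text
[ 0.49129767 -0.39643756  0.22455881] [ 1.74893655  0.35664811 -0.11130749] 0.08524407938902978
25
33.3 -2.2 -0.5 -0.0176 0; 33.4 -1.6 -0.4 -0.0176 0; 33.4 -1 -0.5 -0.0176 0; 33.4 -0.4 -0.4 -0.0176 0; 33.4 0.2 -0.5 -0.0176 0; 33.4 0.8 -0.4 -0.0176 0; 33.4 1.4 -0.5 -0.0176 0; 33.3 2 -0.4 -0.0176 0; 33.3 2.5 -0.5 -0.0176 0; 33.2 3.1 -0.4 -0.0176 0; 33.2 3.7 -0.5 -0.0176 0; 33.1 4.3 -0.4 -0.0176 0; 32.3 -2.3 2.3 -0.0098 0; 32.3 -1.9 2.3 -0.0098 0; 32.3 -1.6 2.3 -0.0098 0; 32.4 -1.3 2.3 -0.0098 0; 32.4 -1 2.3 -0.0098 0; 32.4 -0.7 2.3 -0.0098 0; 32.4 -0.4 2.3 -0.0098 0; 32.4 -0 2.3 -0.0098 0; 32.4 0.3 2.3 -0.0098 0; 32.4 0.6 2.3 -0.0098 0; 32.3 0.9 2.3 -0.0098 0; 32.4 1.2 2.3 -0.0098 0; 32.3 1.5 2.4 -0.0098 0
end [ 0.5208  0.42    0.2    97.2679]
```

{"api": "arm_command", "payload": {"series": "30 -2 0 -0.018 0; 38 -1 0 -0.018 0; 38 -1 0 -0.018 0; 38 0 0 -0.018 0; 38 0 0 -0.018 0; 38 1 0 -0.018 0; 38 2 0 -0.018 0; 38 2 0 -0.018 0; 38 3 0 -0.018 0; 38 3 0 -0.018 0; 38 4 0 -0.018 0; 38 -2 2 -0.015 0; 38 -2 2 -0.015 0; 38 -2 2 -0.015 0; 38 -1 2 -0.015 0; 38 -1 2 -0.015 0; 38 0 2 -0.015 0; 38 0 2 -0.015 0; 38 0 2 -0.015 0; 38 1 2 -0.015 0"}}

```text
time_s: 14.6
tool_pos: [0.5283, 0.3529, 0.2047]
tool_rot: [179.9, -0.0, 97.0]
force: [0.5, 0.4, 0.9]
grip_width: 0.0867
grasp_force: 0.0
```

```bash
python3 - <<'E'
from h import *
o=telemetry.get_obs();print(o["tool_pos"],o["tool_rot"],o["joint_velocities"].round())
plan([(.5208,.42,.12,97.3,0)])
a=cams.read_camera("top");cv2.imwrite("pics/t5raw.png",a);b=cams.read_camera("scene");cv2.imwrite("pics/s5raw.png",b)
cv2.imwrite("pics/t5.png",np.hstack([cv2.resize(a[125:225,245:325],(480,600),interpolation=cv2.INTER_CUBIC),cv2.resize(a[155:255,350:420],(320,457),interpolation=cv2.INTER_CUBIC).__class__(0) if 0 else cv2.copyMakeBorder(cv2.resize(a[160:250,350:420],(320,411),interpolation=cv2.INTER_CUBIC),0,189,0,0,0)]))
E
```

```text
[0.52834139 0.35285634 0.20466486] [ 1.79932629e+02 -2.07025152e-02  9.69977055e+01] [-21.  26. -13. -31.  -3.   4. -24.]
3
22.5 0.2 28.2 -0.0018 0; 22.5 0.3 28.2 -0.0018 0; 22.6 0.3 28.3 -0.0018 0
end [ 0.5208  0.42    0.12   97.3071]
```

View pics/t5.png

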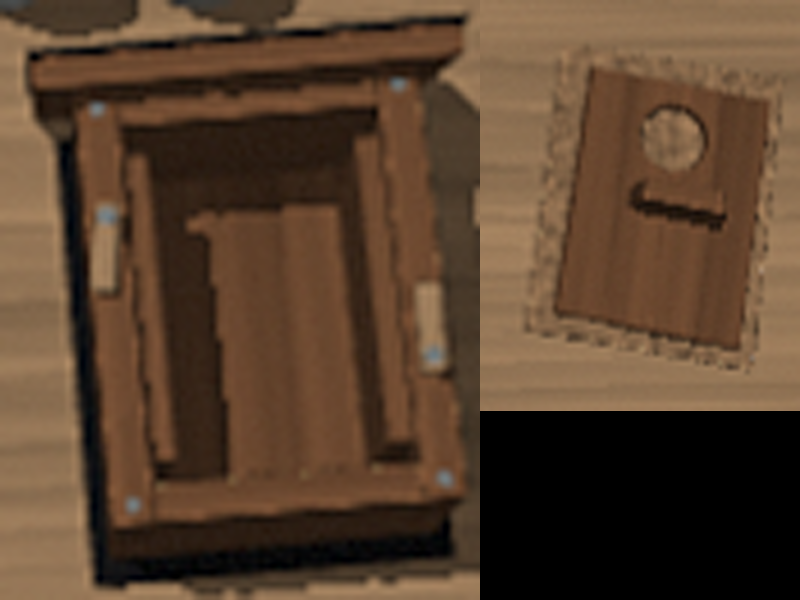

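The box is empty, with both tabs along their walls; corner screws show at (97,108), (399,85), (133,505) and (445,478). The old front lies flat on the cork with some margin all round. Next I refine the box centre and check the cork placing numerically.

```bash
python3 - <<'E'
from h import *
f=lambda q:np.array(q,float)/6+[245,125]-.42
s=plane("top",f([(97,108),(399,85),(133,505),(445,478)]),.1155)[:,:2]
print("screws ctr",s.mean(0),[np.degrees(np.arctan2(*(s[a]-s[b])[::-1])) for a,b in((0,2),(1,3))],[np.degrees(np.arctan2(-(s[a]-s[b])[0],(s[a]-s[b])[1])) for a,b in((0,1),(2,3))])
print(np.array([w2b(p) for p in s]))
w=plane("top",f([(122,127),(378,106),(152,488),(417,466)]),.115)[:,:2]
print("inner",w.mean(0));print(np.array([w2b(p) for p in w]))
pv=plane("top",f([(107,215),(433,354)]),.1265)[:,:2];print("piv",np.array([w2b(p) for p in pv]))
g=lambda q:(np.array(q,float)-[480,0])/4.57+[350,160]-.39
print("cork",plane("top",g([(565,45),(782,80),(745,368),(527,328)]),.004).mean(0),"old",plane("top",g([(592,67),(770,100),(742,350),(556,312)]),.014).mean(0))
E
```

```text
screws ctr [ 0.56690165 -0.0848485 ] [np.float64(4.337194804407771), np.float64(4.333637826726196)] [np.float64(3.916989016306127), np.float64(4.515975075122906)]
[[ 97.68902749  72.91727296]
 [ 96.96721541 -73.21291867]
 [-96.98092555  72.45113466]
 [-96.17512411 -73.66340856]]
inner [ 0.56542201 -0.08430363]
[[ 87.29867048  61.69949335]
 [ 87.44163784 -62.09690066]
 [-89.61479647  62.88790675]
 [-89.36838251 -61.39132173]]
piv [[ 40.72896459  73.04136615]
 [-39.10095589 -72.85182917]]
cork [ 0.49428813 -0.39383062  0.004     ] old [ 0.49076642 -0.39717739  0.014     ]
```

{"api": "arm_command", "payload": {"series": "22 0 28 0 0; 22 0 28 0 0; 18 0 20 0 0; 0 0 0 0 0; 0 0 0 0 0"}}

```text
time_s: 15.12
tool_pos: [0.5199, 0.4128, 0.1266]
tool_rot: [-179.9, 0.1, 97.1]
force: [1.2, -0.7, 0.5]
grip_width: 0.0868
grasp_force: 0.0
```

{"api": "arm_command", "payload": {"series": "8 1 20 -0.005 0; 0 0 25 0 0; 0 0 25 0 0; 0 0 20 0 0; 0 0 12 0 0; 0 0 6 0 0; 0 0 0 0 0; 0 0 0 0 0"}}

```text
time_s: 15.78
tool_pos: [0.5223, 0.421, 0.0212]
tool_rot: [179.9, -0.1, 97.2]
force: [-0.6, 0.4, -0.2]
grip_width: 0.0872
grasp_force: 0.0
```

```bash
python3 - <<'E'
from h import *
o=telemetry.get_obs();print(o["tool_pos"],o["tool_rot"],o["force"])
plan([(.5215,.4207,.017,97.3,0)])
E
```

```text
[0.5222636  0.42099173 0.0212441 ] [ 1.79880711e+02 -5.57382484e-02  9.72278775e+01] [-0.59718467  0.38829448 -0.18742191]
1
-0.2 -0.8 4.2 -0.0013 0
end [5.21500e-01 4.20700e-01 1.70000e-02 9.73024e+01]
```

{"api": "arm_command", "payload": {"series": "0 0 4 0 0; 0 0 0 0 255; 0 0 0 0 255; 0 0 0 0 255; 0 0 0 0 255; 0 0 0 0 255; 0 0 0 0 255; 0 0 0 0 255; 0 0 0 0 255; 0 0 0 0 255; 0 0 0 0 255; 0 0 0 0 255; 0 0 0 0 255; 0 0 0 0 255; 0 0 0 0 255; 0 0 0 0 255; 0 0 0 0 255; 0 0 0 0 255", "squeeze": 30}}

```text
time_s: 17.28
tool_pos: [0.5211, 0.421, 0.0156]
tool_rot: [180.0, -0.0, 97.3]
force: [-0.6, 0.4, -0.8]
grip_width: 0.0134
grasp_force: 30.0
```

{"api": "arm_command", "payload": {"series": "0 0 -10 0 255; 0 0 -20 0 255; 0 0 -35 0 255; 0 0 -40 0 255; 0 0 -40 0 255; 0 0 -35 0 255; 0 0 -20 0 255; 0 0 0 0 255; 0 0 0 0 255"}}

```text
time_s: 18.03
tool_pos: [0.5214, 0.4213, 0.2176]
tool_rot: [179.9, -0.1, 97.3]
force: [0.1, -0.2, -2.2]
grip_width: 0.0135
grasp_force: 30.0
```

```bash
sed -i 's/^BOX=.*/BOX=np.array([.5673,-.0843]);BY=4.3/' h.py; python3 - <<'E'
from h import *
o=telemetry.get_obs();print(o["tool_pos"],o["tool_rot"],o["force"],o["wrist_torque"])
plan([(*BOX,.21,94.3,255,16)])
a=cams.read_camera("scene");cv2.imwrite("pics/s6raw.png",a);print(proj("scene",[[.52,.42,.2]]))
E
```

```text
[0.52142351 0.4213208  0.2176139 ] [ 1.79856827e+02 -1.12424101e-01  9.72792301e+01] [ 0.13475392 -0.24606795 -2.24574702] [-0.0883596   0.05171762 -0.02986603]
16
-31.7 -1.2 0.5 0.0032 255; -31.7 -1.1 0.5 0.0032 255; -31.7 -1 0.5 0.0032 255; -31.7 -0.8 0.5 0.0032 255; -31.7 -0.7 0.5 0.0032 255; -31.7 -0.7 0.5 0.0032 255; -31.7 -0.5 0.5 0.0032 255; -31.7 -0.4 0.5 0.0032 255; -31.7 -0.4 0.5 0.0032 255; -31.8 -0.2 0.4 0.0032 255; -31.8 -0.1 0.5 0.0032 255; -31.7 -0.1 0.4 0.0032 255; -31.8 0.1 0.5 0.0032 255; -31.7 0.1 0.4 0.0032 255; -31.8 0.3 0.5 0.0032 255; -31.7 0.3 0.4 0.0032 255
end [ 5.67300e-01 -8.43000e-02  2.10000e-01  9.43457e+01]
[[368.63063823 146.02865437]]
```

{"api": "arm_command", "payload": {"series": "-20 -1 0 0.003 255; -28 -1 0 0.003 255; -31 -1 0 0.003 255; -31 -1 0 0.003 255; -31 -1 0 0.003 255; -31 -1 0 0.003 255; -31 -1 0 0.003 255; -31 0 0 0.003 255; -31 0 0 0.003 255; -31 0 0 0.003 255; -31 0 0 0.003 255; -31 0 0 0.003 255; -31 0 0 0.003 255; -31 0 0 0.003 255; -31 0 0 0.003 255; -28 0 0 0.003 255; -20 0 0 0.003 255; -10 0 0 0 255; 0 0 0 0 255; 0 0 0 0 255"}}

```text
time_s: 19.75
tool_pos: [0.5654, -0.0851, 0.2143]
tool_rot: [-179.9, -0.1, 94.4]
force: [0.5, 0.6, -1.2]
grip_width: 0.0136
grasp_force: 30.0
```

```bash
python3 - <<'E'
from h import *
o=telemetry.get_obs();print(o["tool_pos"],o["tool_rot"],o["force"],o["wrist_torque"])
plan([(*BOX,.15,94.3,255,3)])
E
```

```text
[ 0.56543457 -0.08509043  0.21429448] [-1.79869970e+02 -6.23797861e-02  9.43580974e+01] [ 0.51242882  0.56244632 -1.15992918] [ 0.01017219  0.02984168 -0.00786479]
3
0.2 0.6 21.4 0.0003 255; 0.2 0.7 21.4 0.0003 255; 0.2 0.6 21.5 0.0003 255
end [ 5.67300e-01 -8.43000e-02  1.50000e-01  9.43065e+01]
```

{"api": "arm_command", "payload": {"series": "0 1 20 0 255; 0 1 22 0 255; 0 0 15 0 255; 0 0 8 0 255; 0 0 0 0 255; 0 0 0 0 255"}}

```text
time_s: 20.25
tool_pos: [0.5681, -0.0845, 0.1505]
tool_rot: [-180.0, -0.0, 94.5]
force: [0.3, 0.1, -1.3]
grip_width: 0.0138
grasp_force: 30.0
```

```bash
python3 - <<'E'
from h import *
o=telemetry.get_obs();print(o["tool_pos"],o["tool_rot"],o["force"],o["wrist_torque"],w2b(o["tool_pos"]))
a=cams.read_camera("scene");b=cams.read_camera("top")
cv2.imwrite("pics/t6.png",np.hstack([cv2.resize(a[172:242,195:280],(510,420),interpolation=cv2.INTER_CUBIC),cv2.resize(b[125:225,245:314],(290,420),interpolation=cv2.INTER_CUBIC)]))
E
```

```text
[ 0.56814535 -0.08448438  0.1505143 ] [-1.79971876e+02 -2.96366615e-02  9.44672448e+01] [ 0.34617723  0.08564286 -1.31538401] [-0.12865304 -0.0012785   0.04112393] [ 0.82914969 -0.24724801]
```

View pics/t6.png

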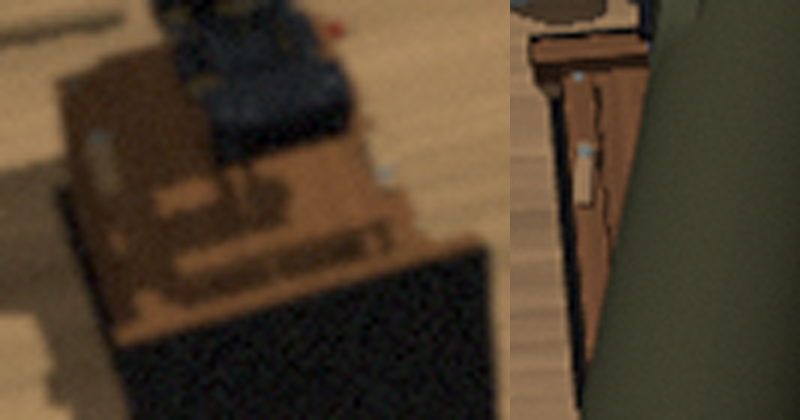

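The panel hangs over the recess with its hole towards the roof, clear of both tabs. That was my tenth view, so the rest goes by numbers.

{"api": "arm_command", "payload": {"series": "0 -0.5 6 0.003 255; 0 0 6 0 255; 0 0 5 0 255; 0 0 3 0 255; 0 0 2 0 255; 0 0 2 0 255; 0 0 0 0 255; 0 0 0 0 255"}}

```text
time_s: 21.02
tool_pos: [0.5676, -0.0861, 0.1266]
tool_rot: [180.0, 0.0, 94.2]
force: [-0.0, -0.6, -1.6]
grip_width: 0.0137
grasp_force: 30.0
```

{"api": "arm_command", "payload": {"series": "0 0 2 0 255; 0 0 2 0 255; 0 0 1 0 255; 0 0 1 0 255; 0 0 0.5 0 255; 0 0 0 0 255; 0 0 0 0 255"}}

```text
time_s: 21.6
tool_pos: [0.5676, -0.086, 0.1206]
tool_rot: [180.0, -0.0, 94.2]
force: [-2.7, 1.4, 4.2]
grip_width: 0.014
grasp_force: 30.0
```

{"api": "arm_command", "payload": {"series": "0 0 -0.5 0 200; 0 0 0 0 0; 0 0 0 0 0; 0 0 0 0 0; 0 0 0 0 0; 0 0 0 0 0; 0 0 0 0 0; 0 0 -10 0 0; 0 0 -25 0 0; 0 0 -30 0 0; 15 0 -15 0 255; 28 0 0 0 255; 28 0 0 0 255; 28 0 0 0 255; 0 0 0 0 255; 0 0 0 0 255; 0 0 0 0 255; 0 0 0 0 255; 0 0 0 0 255; 0 0 0 0 255"}}

```text
time_s: 23.27
tool_pos: [0.5604, 0.0114, 0.2007]
tool_rot: [180.0, 0.0, 94.1]
force: [-0.4, 0.1, -0.2]
grip_width: 0.0203
grasp_force: 0.0
```

```bash
python3 - <<'E'
from h import *
o=telemetry.get_obs();print(o["tool_pos"],o["tool_rot"],o["force"],w2b(o["tool_pos"]),o["grip_width"])
E
```

```text
[0.56042696 0.01144297 0.2007018 ] [1.79988855e+02 1.02034447e-02 9.40659107e+01] [-0.40221275  0.14612598 -0.16253494] [ 0.3249969  95.98880095] 0.020290232555128743
```

{"api": "arm_command", "payload": {"series": "2 -1 20 0 255; 0 0 25 0 255; 0 0 20 0 255; 0 0 15 0 255; 0 0 0 0 255; 0 0 0 0 255; -4 0 0 0 255; -5 0 0 0 255; -5 0 0 0 255; -5 0 0 0 255; -4 1 0 0 255; -4 2 0 0 255; -4 2 0 0 255; -4 3 0 0 255; 0 0 0 0 255; 0 0 0 0 255"}}

```text
time_s: 24.6
tool_pos: [0.5703, -0.0204, 0.1205]
tool_rot: [180.0, 0.0, 94.1]
force: [0.6, 0.1, 0.6]
grip_width: 0.0006
grasp_force: 0.0
```

```bash
python3 - <<'E'
from h import *
o=telemetry.get_obs();print(o["tool_pos"],o["tool_rot"],o["force"],w2b(o["tool_pos"]),o["grip_width"])
E
```

```text
[ 0.5702663  -0.02035126  0.12047658] [1.79960961e+02 3.97583865e-02 9.41379440e+01] [0.5665733  0.07030157 0.58010574] [ 7.75274619 63.54632731] 0.000582237427546155
```

{"api": "arm_command", "payload": {"series": "-3 3.5 0 0 255; -2.5 3.5 0 0 255; -1.5 3 0 0 255; 0 0 0 0 255; 0 0 0 0 255; 0 0 0 0 255"}}

```text
time_s: 25.1
tool_pos: [0.5808, -0.0257, 0.1207]
tool_rot: [179.9, -0.0, 94.2]
force: [-1.0, -0.4, 0.1]
grip_width: 0.0007
grasp_force: 0.0
```

```bash
python3 - <<'E'
from h import *
o=telemetry.get_obs();print(o["tool_pos"],o["force"],w2b(o["tool_pos"]))
E
```

```text
[ 0.58075388 -0.025687    0.12067503] [-1.00395882 -0.40994985  0.13894512] [17.81073295 57.43926233]
```

{"api": "arm_command", "payload": {"series": "0 -8 0 0 255; 0 0 -25 0 255; 0 0 -30 0 255; -15 -2 -20 0 255; -30 -2 0 0 255; -30 -2 0 0 255; -30 -1 0 0 255; -30 0 0 0 255; -19 0 0 0 255; 0 0 0 0 255; 0 0 0 0 255"}}

```text
time_s: 26.02
tool_pos: [0.5759, -0.1817, 0.1957]
tool_rot: [180.0, -0.0, 94.0]
force: [0.9, 0.3, 0.2]
grip_width: 0.0006
grasp_force: 0.0
```

```bash
cat >> h.py <<'E'
def tab(side,cam="top"):
    """tab angle deg from bright tab pixels near the pivot (cw positive)"""
    sg=1 if side=="left" else -1
    im=cv2.resize(cams.read_camera(cam),None,fx=4,fy=4,interpolation=cv2.INTER_CUBIC)
    piv=np.array([*b2w(sg*40,sg*73),.1255])
    # disc around the pivot inside the wall's outer edge
    reg=np.array([[*b2w(sg*x,sg*y),.1255] for x,y in((78,82),(78,33),(2,33),(2,82))])
    m=np.zeros(im.shape[:2],np.uint8);cv2.fillPoly(m,[((proj(cam,reg)+.5)*4-.5).round().astype(np.int32)],1)
    v=im.max(2);g=((v>112)&(m>0)).astype(np.uint8)
    c=max(cv2.findContours(g,0,1)[0],key=cv2.contourArea)
    k=np.zeros_like(g);cv2.drawContours(k,[c],-1,1,-1)
    yx=np.argwhere(k);w=plane(cam,((yx[:,::-1]+.5)/4-.5).astype(float),.1255)
    b=np.array([w2b(p) for p in w[::3]])*sg
    r=cv2.minAreaRect(b.astype(np.float32))
    d,ctr=np.linalg.svd(b-b.mean(0),full_matrices=False)[2][0],b.mean(0)
    if d@(ctr-[40,73])<0:d=-d
    print(side,cam,"n",len(yx),"rect",np.round(r[0],1),np.round(r[1],1),"ctr",ctr.round(1),"theta",round(np.degrees(np.arctan2(-d[0],-d[1])),1),"theta from piv",round(np.degrees(np.arctan2(40-ctr[0],73-ctr[1])),1))
E
python3 - <<'E'
from h import *
o=telemetry.get_obs();print(o["tool_pos"],o["force"],w2b(o["tool_pos"]))
tab("left");tab("left","scene");tab("right","scene")
E
```

```text
[ 0.57590169 -0.18174504  0.19567484] [0.85888284 0.25815264 0.21570131] [  1.27117171 -97.81568708]
left top n 1786 rect [54.1 60.4] [47.1 51.1] ctr [47.6 57. ] theta -35.8 theta from piv -25.4
left scene n 2408 rect [40.2 57.6] [77.3 49.6] ctr [34.7 62.7] theta 63.7 theta from piv 27.2
right scene n 736 rect [17.4 46.7] [27.5 31.8] ctr [18.  47.3] theta 125.6 theta from piv 40.5
```

```bash
python3 - <<'E'
from h import *
for cam in("top","scene"):
    im=cams.read_camera(cam)
    q=proj(cam,[[*b2w(x,y),.1255] for x,y in((40,73),(40,37),(75,73),(5,73))]);print(cam,q.round(1).tolist())
    x0,y0=q.min(0).astype(int)-3;x1,y1=q.max(0).astype(int)+4
    print(x0,y0);print("\n".join(" ".join("%3d"%v for v in r) for r in im[y0:y1,x0:x1].max(2)))
E
```

```text
top [[262.4, 160.5], [275.0, 159.5], [261.3, 148.8], [263.4, 172.4]]
258 145
106 116 108 108 108 109  87  79  82  85  83  80  90  92  74  70  72  65  57  62
103 113 109 109 107 110  82  43  45  75  78  74  82  87  90  94  96  94  91 100
101 116 108 106 109 109  92  52  65 110 114 108 110 117 120 116 115 111 108 108
104 118 111 107 108 110  97  54  63 107 112 106 108 114 119 114 110 108 107 106
107 116 110 108 108 108 116  70  59 105 110 106 107 112 117 115 106 105 104 105
118 123 110 108 109 106 126  78  66 106 111 106 106 113 115 115 108 107 105 105
111 120 112 107 108 106 117  73  73 110 109 105 104 113 119 114 109 106 105 106
 93 115 113 107 109 108 114  70  74 110 111 106 104 113 118 113 110 105 106 107
 88 112 112 109 109 107 108  66  71 108 113 106 105 111 117 116 110 106 107 107
 71 111 115 110 109 108 110  64  72 108 113 107 104 110 118 116 109 106 106 107
 70 108 115 111 109 108 110  70  86 113 113 106 103 109 117 115 111 106 109 108
 58 107 116 113 110 110 109  78  76 101 112 106 104 111 116 117 112 108 108 109
 52 104 115 110 109 108 109  89  52  82 109 106 104 109 115 118
[... 2683 characters left out ...]
 114 116 125 139 149 150 153
123 118 109  97 100 103 105  99  96  93  84  77  84 101 113 115 122 130 141 155 156
123 118 118 114 111 117 116 112 108 109  96  81  92 106 116 120 121 126 139 155 160
122 122 117 121 118 122 122 120 118 115 102  93  94 107 115 116 122 122 132 148 157
124 123 120 118 121 122 126 124 118 116 114  97  88  95 111 115 119 121 125 142 149
123 122 122 118 119 119 125 123 120 114 113 106  88  91 106 116 117 119 124 134 145
122 121 118 120 117 119 121 127 121 118 115 111  98  82  94 111 118 116 125 136 143
122 121 121 120 115 117 122 127 124 121 119 115 106  88  92 106 114 118 120 124 135
120 122 120 118 118 118 121 122 124 120 119 117 113  95  87  97 114 118 119 120 124
```

{"api": "arm_command", "payload": {"series": "0 -6 20 0 255; 0 0 25 0 255; 0 0 18 0 255; 0 0 12 0 255; 0 0 0 0 255; 0 0 0 0 255; 4 0 0 0 255; 5 0 0 0 255; 5 0 0 0 255; 5 0 0 0 255; 4 -1 0 0 255; 4 -2 0 0 255; 4 -2 0 0 255; 4 -3 0 0 255; 3 -4 0 0 255; 2 -3 0 0 255; 1 -2 0 0 255; 0 0 0 0 255; 0 0 0 0 255"}}

```text
time_s: 27.85
tool_pos: [0.5501, -0.141, 0.1204]
tool_rot: [-180.0, -0.0, 94.2]
force: [-0.0, 0.3, 0.7]
grip_width: 0.0008
grasp_force: 0.0
```

```bash
sed -i 's/v>112/v>(124 if cam=="top" else 134)/; s/(78,82),(78,33),(2,33),(2,82)/(72,78),(72,33),(8,33),(8,78)/' h.py
python3 - <<'E'
from h import *
o=telemetry.get_obs();print(o["tool_pos"],o["force"],w2b(o["tool_pos"]))
tab("left");
E
```

```text
[ 0.55013769 -0.14100839  0.12044017] [-0.03568348  0.31504132  0.69280722] [-21.36592326 -55.26195392]
left top n 570 rect [35.4 54.4] [30.1 10.5] ctr [35.2 54.5] theta 13.7 theta from piv 14.5
```

{"api": "arm_command", "payload": {"series": "0 -2 0 0 255; 0 0 0 0 255; 0 0 0 0 255; 0 8 0 0 255; 0 0 -25 0 255; 0 0 -30 0 255; 15 3 -20 0 255; 30 6 0 0 255; 30 8 0 0 255; 26 8 0 0 255; 10 0 0 0 255; 0 0 0 0 255; 0 0 0 0 255"}}

```text
time_s: 28.98
tool_pos: [0.5733, -0.0291, 0.1953]
tool_rot: [-180.0, 0.1, 94.2]
force: [-0.1, -0.4, 0.4]
grip_width: 0.0003
grasp_force: 0.0
```

```bash
python3 - <<'E'
from h import *
o=telemetry.get_obs();print(o["tool_pos"],o["force"],w2b(o["tool_pos"]))
for s in("left","right"):
  for c in("top","scene"):
    try: tab(s,c)
    except Exception as e: print(s,c,e)
E
```

```text
[ 0.57334983 -0.02912749  0.19532833] [-0.05515719 -0.42984317  0.38187516] [10.16956637 54.56360158]
left top max() iterable argument is empty
left scene n 475 rect [34.8 59.2] [29.7 38.1] ctr [37.  60.2] theta 11.4 theta from piv 13.4
right top max() iterable argument is empty
right scene max() iterable argument is empty
```

{"api": "arm_command", "payload": {"series": "2 0 25 0 255; 0 0 25 0 255; 0 0 15 0 255; 0 0 10 0 255; 0 0 0 0 255; 0 0 0 0 255; 0 5 0 0 255; 0 4 0 0 255; 0 3 0 0 255; 0 1 0 0 255; 0 0 0 0 255; 0 0 0 0 255; 0 0 0 0 255"}}

```text
time_s: 30.27
tool_pos: [0.5866, -0.0251, 0.1207]
tool_rot: [179.9, -0.0, 94.2]
force: [0.6, -0.3, 0.4]
grip_width: 0.0002
grasp_force: 0.0
```

```bash
python3 - <<'E'
from h import *
o=telemetry.get_obs();print(o["tool_pos"],o["force"],w2b(o["tool_pos"]))
E
```

```text
[ 0.58658703 -0.02510767  0.12074427] [ 0.56678961 -0.26554509  0.41064052] [23.67090767 57.57959637]
```

Now I retreat up and to the left, out of the top camera's view of the box, and check everything.

{"api": "arm_command", "payload": {"series": "0 -7 0 0 255; 0 0 -25 0 255; 0 0 -35 0 255; 15 0 -30 0 255; 30 -3 -15 0 255; 40 -3 0 0 255; 40 -3 0 0 255; 40 -3 0 0 255; 40 -3 0 0 255; 40 -3 0 0 255; 40 -3 0 0 255; 20 0 0 0 255; 0 0 0 0 255; 0 0 0 0 255"}}

```text
time_s: 31.43
tool_pos: [0.535, 0.278, 0.2252]
tool_rot: [-180.0, 0.0, 94.4]
force: [0.3, -1.3, 0.0]
grip_width: 0.0005
grasp_force: 0.0
```

```bash
python3 - <<'E'
from h import *
o=telemetry.get_obs();print(o["time_s"],o["tool_pos"],w2b(o["tool_pos"]))
for s in("left","right"):
  for c in("top","scene"):
    try: tab(s,c)
    except Exception as e: print(s,c,e)
im=cams.read_camera("top");cv2.imwrite("pics/t9.png",im)
# seat check: dark gap between front and recess walls, hole position
q=proj("top",[[*b2w(x,y),.115] for x,y in((47,0),(0,0),(88,0),(-88,0),(20,63),(20,-63),(-60,63),(-60,-63))]);print(q.round(1).tolist())
v=im.max(2)
print("right-tab",); q=proj("top",[[*b2w(x,y),.1255] for x,y in((-40,-73),(-40,-37))]);print(q.round(1).tolist())
x0,y0=q.min(0).astype(int)-4;x1,y1=q.max(0).astype(int)+5
print(x0,y0);print("\n".join(" ".join("%3d"%t for t in r) for r in v[y0:y1,x0:x1]))
E
```

```text
31.4333 [0.53501724 0.27802637 0.22524669] [ -5.02511962 363.72699011]
left top n 655 rect [40.2 53.9] [12.4 30.8] ctr [39.8 53.1] theta -2.7 theta from piv 0.7
left scene n 450 rect [39.7 58.8] [39.7 13.6] ctr [40.6 57.1] theta 6.7 theta from piv -2.0
right top n 839 rect [39.  57.3] [42.1 12.2] ctr [39.  56.1] theta 3.9 theta from piv 3.5
right scene n 469 rect [39.2 57.1] [13.9 38.8] ctr [38.8 55.4] theta -0.6 theta from piv 3.8
[[287.4, 157.1], [289.1, 172.9], [286.0, 143.5], [292.2, 203.3], [266.4, 168.0], [310.3, 164.4], [268.9, 195.3], [313.4, 191.7]]
right-tab
[[316.7, 183.6], [303.9, 184.7]]
299 179
106 106 106 114 116 120 113 106 107 107 106 111  94 102 117 117 113 110 108 110  83  64
108 106 106 110 118 118 114 107 104 108 106 111 107  94 109 118 113 109 108 110  87  66
107 106 106 109 117 118 112 104 102 103 102  98  98  80  90 102 110 112 107 111  91  67
106 106 106 109 115 120 135 134 128 129 129 125 123 120 122 126 130 123 116 128 112  77
108 107 108 110 106 129 156 159 153 155 155 157 157 156 156 159 151 130 122 137 119  82
107 109 108 107 106 139 159 156 157 157 157 157 157 158 158 159 137 118 131 139 119  80
107 108 105 107 113 145 158 157 156 157 152 151 153 153 152 153 133 122 128 144 116  78
104 108 107 109 115 122 119 114 115 112 106 100 103 105 103 102 101  99  98 101  75  58
106 110 106 109 114 110  69  40  37  67  79  75  81  72  69  80  86  81  79  78  81  68
106 109 108 107 114 123 104  87  80 102 113 109 115 103  94 115 122 118 114 112 115  87
```

```bash
python3 -c "
from cell import env
print(env.sign_off())"
```

```text
the job is handed in; nothing more can be done
None
```

I swapped the fronts and handed the job in at about 31.5 s: the small-hole front is seated in the recess with its entrance towards the roof, both tabs are back across it to within about 4°, and the old front lies flat on the cork about 5 mm off centre; I did no final picture check that the tools, jars and window front stayed put.

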